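# Set the vial forceps to their marked gap

## Robot

A 7-joint arm with a two-finger parallel gripper is mounted at the origin on the work surface. World frame = base frame: x ahead of the robot, y to its left, z up, the work surface at z = 0. Lengths are in m, angles in degrees, forces in N, time in s.
With the tool pointing down it reaches from about 0.375 to 0.925 m from the base axis. Payload 3.1 kg.
Tool frame: the origin (TCP) lies on the centre line of the jaws, within the pads' length; the fingertips stand 11 mm ahead of it and the grasp point (between the pads) lies 8 mm behind it (ctrl.finger_overhang is the distance from the TCP to the fingertips, in m); y points along the fingers, x is the direction in which the jaws open and shut, and the axes are right-handed (so a half turn about y gives the same grasp; the last joint's range is limited). The gripper opens to 85 mm and grips with 20 to 120 N. Pads are 22 mm wide; open, the fingers measure 114 mm over their backs; the gripper's body (76 mm by 85 mm) begins 54 mm behind the grasp point. The pads swing forward as they close: fully open they stand 13 mm farther back than shut.
Start: joints at [-77.166, 21.939, 2.515, 91.553, -1.026, 66.532, -2.859], TCP at [0.206, 0.617, 0.242] pointing down, gripper open.
Joint ranges: [-149.38, 149.38], [-23.57, 123.04], [-84.95, 90], [0, 143.3], [-89.99, 269.99], [3.08, 112.72], [-163.45, 163.45]. Speed limits (degrees/s): [159.86, 159.86, 180, 180, 180, 180, 180].

## Interface

Orientations are given as [roll, pitch, yaw] about the fixed x, y, z axes, in that order (R = Rz(yaw) Ry(pitch) Rx(roll)).
In Python, from station import ctrl, cams, finish_job gives the robot as it stands. The module is installed in compiled form; this text tells all that it offers.
- The arm moves only by the shell command python3 -m pendant 'ROWS' [FORCE]. ROWS is JSON, a list of rows, each a list of 3 entries, a list of its own where there are three numbers: the turn, a rotation vector about the tool's x, y, z in rad, then the shift along the tool's x, y, z in mm, then the opening, from 0 (shut) to 1 (fully open). A call has 1 to 12 rows; each row shifts and turns the commanded pose from where the row before left it, along the tool's axes as they then stand; what a row does not reach is not made up. A row lasts 1/12 s, in which the tool goes at most 41.7 mm and 7.16 degrees, less where a joint would pass 70% of its speed; a pose out of reach is approached as far as the arm can. A call is refused whole if a number of a shift passes 41.7 or a number of a turn 0.125, either way. A call with a gripper value outside its range is refused whole. The fingers move at their own pace and stop on an object; FORCE is the grip in N (left out, the last holds). Time passes only in rows, so rows that do not move let the fingers close. It gives the time, the measured TCP pose, the force and the opening at its end, in the units of the state.
- ctrl.get_state(): the state, without advancing time (a new reading comes with each control period).
- cams.capture(name): name is "side" or "top"; returns a dict with "image" (480x640x3 uint8, blue, green, red), "camera_matrix" (3x3 intrinsics, pixels), "D" ([k1, k2, p1, p2, k3] as OpenCV has them; the pictures are not rectified), "origin" and "rotation" of the camera in the world. Camera axes: x right, y down, z forward; pixel columns grow to the right and rows downward; lengths in m; the calibration is good to about 2 mm. A picture is of the moment at which its call begins. There is no depth.
- finish_job(): hands the job in, once; it reports no verdict.
The state is a dict: "t": time; "joints": joint angles; "joint_vel": joint speeds; "tau": joint torques, N m; "position": TCP position; "ee_rot": TCP orientation; "wrist_force": force on the tool from outside, world axes, zero at the start; "torque": the same for the moment, N m; "finger_gap": opening from 0.0 (shut) to 1.0 (fully open).
Only numpy, scipy, OpenCV 4.12 (cv2) and the standard library are available. Lean on these libraries where they do the work, as an engineer would, in place of code of your own. Each camera call takes 0.05 s, during which the arm holds its last target.

## Task

The sprung forceps on the wooden rack are kept in by a swing hasp: swing the hasp clear of them, lift the forceps out, and squeeze them until the moving arm lies between the two lines engraved on their gauge strip (tips 24 mm apart), never pinching the tips shut. Finish holding them: level and steady at that gap, with the tips a few centimetres above the glass vial in its stand, one tip to each side of it as seen from above, touching nothing, ready to go down over it. Leave the hasp open, and do not disturb the vial, the dish, the jar or the lid.

Things in the scene. Friction and masses are not known exactly. Their poses are not given: they have to be found in the camera images.
- rack: Fixed rack: wooden plate (x -140 to +80, y +-75 mm, 8 mm thick). Origin on the bench; x from the forceps' hinge end to their tips, z up. Rear saddle x -138 to -98, cheeks at y +-14.5 mm, tops 64 mm above the bench; front rest x 50 to 62, y +-38 mm, top 49 mm up. Between them, beside and under the grips, is free air down to the plate. Hinge of the forceps at x = -120 mm.
- hasp_pivot (a point): On the hasp's upright pivot axis, at the height of hasp_knob (84 mm above the bench); x = -65, y = +50 mm in the rack's frame.
- hasp_knob (a point): Middle of the upright round steel knob (16 mm across, top 17 mm above this point, foot 16 mm below it) near the free end of the hasp, 100 mm from the pivot axis. The flat hasp bar (14 mm wide, 4 mm thick, underside 64 mm above the bench) lies across the forceps, 3 mm above them, and swings level. Pinch the knob from above or push it.
- hasp (a joint): Hasp angle, rad: 0 with the knob over the catch post (bar along the rack's -y from the pivot), growing clockwise seen from above, knob towards the rack's -x (away from the tips), stop at 1.9. At 1.57 the bar points to the rack's -x, well clear. Moves freely (under 2 N at the knob), stays where left. Starts at 0 to 0.2.
- forceps_mid (a point): Steel sprung forceps, 256 mm long, 85 to 120 g, lying level. Point midway between the two dark grip plates when open, half-way up, near the centre of mass, 130 mm ahead of the hinge, 55 mm above the bench at first; fixed to the body of the fixed arm. x to the tips, y from moving to fixed arm, z up. Grips 40 mm long, 16 mm tall, 46 mm over their outer faces open, 29 mm at the mark.
- tip_fixed (a point): Inner face of the fixed arm's tip, half-way up: 108 mm ahead of forceps_mid, 27.5 mm to +y. Arms 12 mm tall, 5 mm thick. The gauge strip (10 mm wide, fixed to this arm) crosses under the moving arm 75 mm ahead of forceps_mid; its underside is 10 mm below forceps_mid.
- tip_moving (a point): Inner face of the moving arm's tip. Its distance from tip_fixed is the tip gap: 55 mm open, 24 mm at the mark; the moving arm lies between the two engraved lines from 20 to 28 mm.
- squeeze (a joint): Closing angle of the moving arm, rad: 0 open, 0.130 at the mark, stop at 0.215 (tips 4 mm apart). Tip gap in mm = 55 - 238 x angle. Squeezing the grips by 1 mm closes the tips by 1.8 mm. The spring presses out on each grip with about 2.7 N when open, 10 N at the mark; only this arm hinges.
- vial_top (a point): Centre of the top of a small upright glass vial with a metal cap (18 mm across, 60 mm tall, top 70 mm above the bench), standing loose in a hole in a wooden block 60 x 60 x 25 mm that is fixed to the bench.
- dish: Bystander: shallow steel dish, 90 mm across, 18 mm tall, origin at its underside. It and the vial stand may change places.
- jar: Bystander: closed honey jar, 72 mm across, 110 mm tall, origin at its underside.
- jar_lid: Bystander: brass-coloured jar lid, 68 mm across, 14 mm tall, lying on the bench, origin at its underside.

How it is judged (in metres and radians):
On the way, in this order (a step that is already met when the one before it is completed fails the run):
1. the hasp is swung clear while the forceps still lie in the rack (value of joint hasp above 1.2 rad and distance of forceps_mid from where it was at the start of the episode below 0.02 m), for 0.2 s.
2. the forceps are lifted out of the rack (height (world z) of forceps_mid above 0.08 m and contact force between forceps and the fingers above 1 N), for 0.2 s.
At the end, for the whole second after the job is handed in: The fingers hold the forceps clear of everything else, level within 15 degrees and still; the tip gap stays between 20 and 28 mm; both tips are within 22 mm of the vial's axis seen from above and 15 to 80 mm above its top (85 to 150 mm above the bench); the hasp is still open beyond 1.2 rad (distance between tip_fixed and tip_moving between 0.02 and 0.028 m and velocity of joint squeeze between -0.05 and 0.05 rad/s and horizontal distance between each of tip_fixed, tip_moving and vial_top below 0.022 m and height (world z) of tip_fixed between 0.085 and 0.15 m and height (world z) of tip_moving between 0.085 and 0.15 m and angle between forceps_mid's own z axis and vertical below 0.26 rad and contact force between forceps and the fingers above 2 N and contact force between forceps and rack below 0.05 N and contact force between forceps and vial below 0.05 N and contact force between forceps and jar below 0.05 N and linear speed of forceps below 0.03 m/s and value of joint hasp above 1.2 rad); the arm keeps its last pose, push and grip.
It fails at once if the tips are pinched shut (gap under 8 mm) (distance between tip_fixed and tip_moving below 0.008 m).
It fails at once if the vial is knocked (distance of vial_top from where it was at the start of the episode above 0.012 m or contact force between vial and the arm above 1 N or contact force between vial and forceps above 1 N).
It fails at once if a bystander is disturbed (distance of any of dish, jar, jar_lid from where it was at the start of the episode above 0.02 m).
It also fails if it takes over 48 s, if anything falls off the work surface, if the arm or the gripper's body presses on something with over 40 N, if the wrist force passes 120 N, or if a joint passes its speed limit or range.

## Working session

There is one attempt and no reset: what is moved stays moved. The work goes in short steps, Python scripts to look and compute and a shell command to move; the robot and the scene stay as the last step left them, time stands still between calls to the robot, and variables do not carry over. Pictures are saved under pics/ and viewed, and the job is handed in when it is done.

```bash
mkdir -p pics; cat > h.py <<'E'
import numpy as np,cv2
from station import ctrl,cams
def cap(n,f):
    c=cams.capture(n); cv2.imwrite('pics/'+f,c['image']); return c
def ray(c,uv):
    uv=np.array(uv,float).reshape(-1,1,2)
    p=cv2.undistortPoints(uv,np.array(c['camera_matrix']),np.array(c['D'])).reshape(-1,2)
    d=np.c_[p,np.ones(len(p))]@np.array(c['rotation']).T
    return np.array(c['origin']),d
def onz(c,uv,z):
    o,d=ray(c,uv); z=np.broadcast_to(z,(len(d),)); return o+d*((z-o[2])/d[:,2])[:,None]
E
python3 - <<'E'
from h import *
import pickle
for n in('top','side'):
    c=cap(n,n+'0.png'); pickle.dump(c,open(n+'0.pkl','wb')); print(c['origin'],c['rotation'],c['camera_matrix'])
print(ctrl.get_state(),ctrl.finger_overhang)
E
```

```text
[ 0.40977745 -0.10037746  1.14950061] [-172.01280929    1.30163996  -90.9512584 ] [[485.03848962   0.         324.11880981]
 [  0.         485.03848962 240.67712426]
 [  0.           0.           1.        ]]
[ 0.42221983 -0.68587631  0.71501556] [-134.00560356   -0.30254805  -12.19306694] [[463.15582413   0.         316.84342424]
 [  0.         463.15582413 241.26186833]
 [  0.           0.           1.        ]]
{'t': 0.1, 'joints': array([-77.16467697,  21.9853817 ,   2.51155034,  91.64105809,
        -1.0262051 ,  66.53266273,  -2.85802954]), 'joint_vel': array([ 0.0296437 , -0.16138696,  0.00872205, -0.17681001,  0.01950873,
        0.05882468, -0.00335003]), 'tau': array([ 2.92558674e-03, -4.34724355e+01,  1.02944478e+00, -2.50453591e+01,
        1.08787324e-02,  5.46326992e-03,  2.12055483e-06]), 'position': array([0.20532051, 0.61583358, 0.2410261 ]), 'ee_rot': array([-90.00646329,   0.1364715 ,  71.56658016]), 'wrist_force': array([ 0.47126748, -0.01505866, -0.09477735]), 'torque': array([0.03921605, 0.05905229, 0.03519771]), 'finger_gap': 0.9979155969752311} 0.011
```

```bash
sed -i 's/^import numpy.*/&\nfrom scipy.spatial.transform import Rotation as Ro/; s/@np.array(c\[.rotation.\]).T/@Ro.from_euler("xyz",c["rotation"],degrees=True).as_matrix().T/' h.py; cat h.py
```

```text
import numpy as np,cv2
from scipy.spatial.transform import Rotation as Ro
from station import ctrl,cams
def cap(n,f):
    c=cams.capture(n); cv2.imwrite('pics/'+f,c['image']); return c
def ray(c,uv):
    uv=np.array(uv,float).reshape(-1,1,2)
    p=cv2.undistortPoints(uv,np.array(c['camera_matrix']),np.array(c['D'])).reshape(-1,2)
    d=np.c_[p,np.ones(len(p))]@Ro.from_euler("xyz",c["rotation"],degrees=True).as_matrix().T
    return np.array(c['origin']),d
def onz(c,uv,z):
    o,d=ray(c,uv); z=np.broadcast_to(z,(len(d),)); return o+d*((z-o[2])/d[:,2])[:,None]
```

View pics/top0.png

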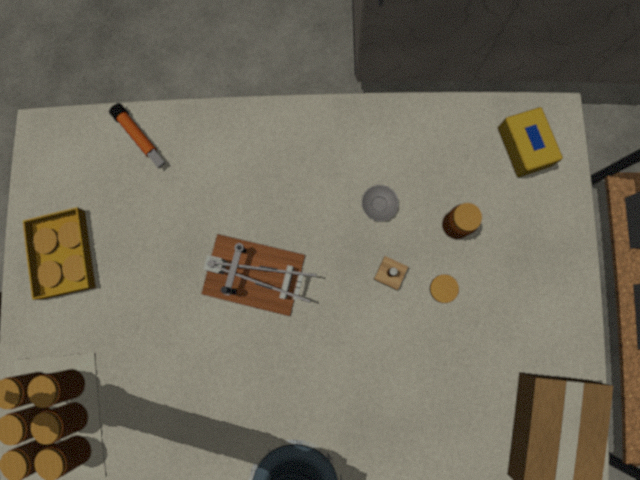

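View pics/side0.png

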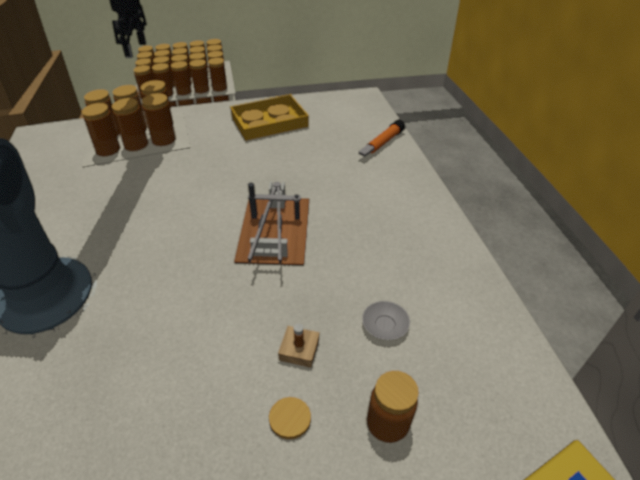

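```bash
python3 - <<'E'
from h import *
a=cv2.imread('pics/top0.png'); b=cv2.imread('pics/side0.png')
cv2.imwrite('pics/t1.png',cv2.resize(a[225:325,190:340],None,fx=5.3,fy=5.3,interpolation=cv2.INTER_CUBIC))
cv2.imwrite('pics/s1.png',cv2.resize(b[170:280,210:340],None,fx=5.3,fy=5.3,interpolation=cv2.INTER_CUBIC))
v=np.hstack([cv2.resize(a[250:300,365:415],None,fx=8,fy=8,interpolation=cv2.INTER_CUBIC),cv2.resize(b[320:370,275:325],None,fx=8,fy=8,interpolation=cv2.INTER_CUBIC)])
cv2.imwrite('pics/v1.png',v)
E
```

```text
(no output)
```

View pics/t1.png

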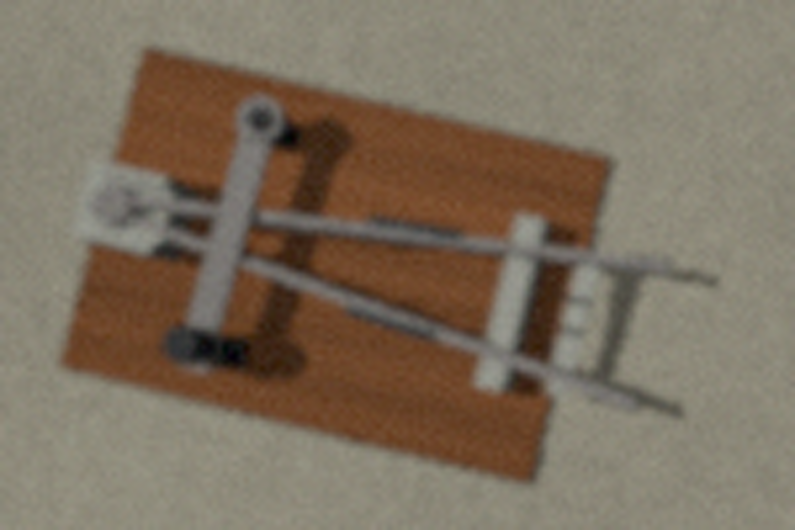

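View pics/s1.png

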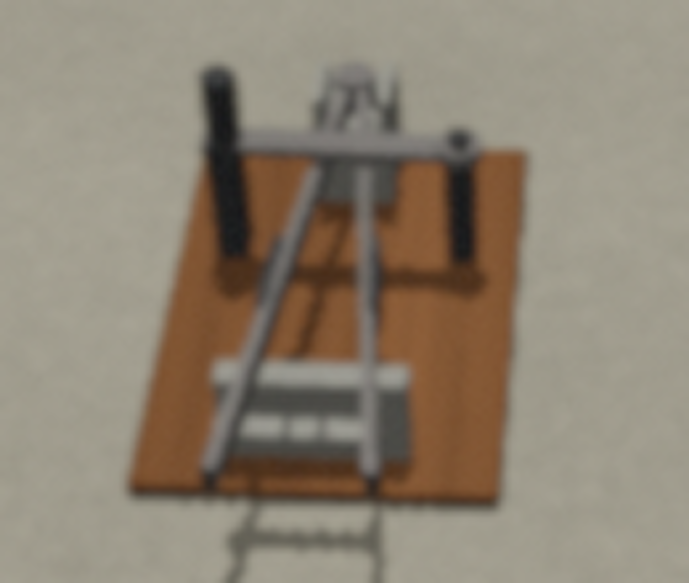

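View pics/v1.png

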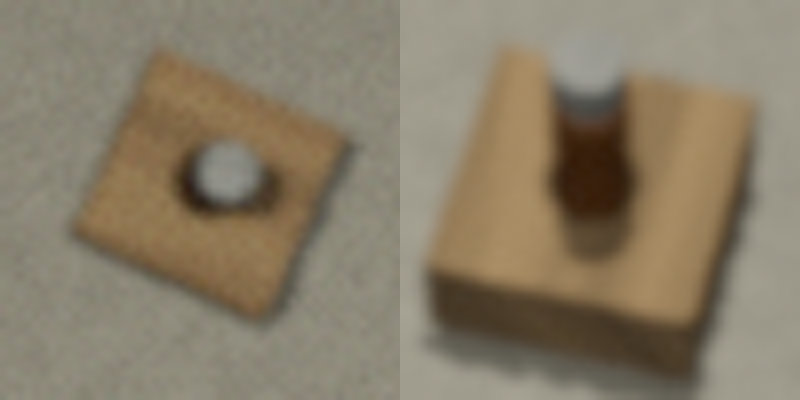

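```bash
cat > m.py <<'E'
from h import *
import pickle
T=pickle.load(open('top0.pkl','rb'));S=pickle.load(open('side0.pkl','rb'))
t=lambda L:np.array(L)/5.3+[190,225]-.4
s=lambda L:np.array(L)/5.3+[210,170]-.4
P=np.array([[-140,75],[80,75],[80,-75],[-140,-75]])/1e3
def fit(A,B):
    a=A.mean(0);b=B.mean(0);U=((A-a)[:,0]+1j*(A-a)[:,1]);V=((B-b)[:,0]+1j*(B-b)[:,1])
    z=(V*U.conj()).sum(); th=np.angle(z);R=np.array([[np.cos(th),-np.sin(th)],[np.sin(th),np.cos(th)]])
    o=b-R@a; return th,R,o,np.linalg.norm(A@R.T+o-B,axis=1)
res=[]
for nm,c,px in(('top',T,t([[147,48],[608,157],[535,480],[63,367]])),('side',S,s([[208,150],[525,152],[497,500],[130,490]]))):
    w=onz(c,px,.008)[:,:2]
    A=P if nm=='top' else P[[3,0,1,2]]
    th,R,o,e=fit(A,w); print(nm,np.degrees(th),o,e)
    if nm=='top':r=(th,R,o)
th,R,o=r
inv=lambda w:(w[:,:2]-o)@R
print('pivot',inv(onz(T,t([[261,117]]),.07)))
print('knobtop',inv(onz(T,t([[183,344]]),.101)),onz(T,t([[183,344]]),.101),inv(onz(S,s([[217,78]]),.101)))
print('tips',inv(onz(T,t([[716,280],[682,411]]),.055)), 'hinge',inv(onz(T,t([[117,202]]),.062)))
print('vial',onz(T,[[393.1,271.1]],.07),onz(S,[[298.1,327.3]],.07))
E
python3 m.py
```

```text
top -104.04071585657583 [0.48676014 0.0636244 ] [0.00173418 0.00283432 0.00150048 0.00138071]
side -104.01549882862493 [0.48734868 0.06159012] [0.00427901 0.00148325 0.00307295 0.00191477]
pivot [[-0.06534923  0.05069125]]
knobtop [[-0.06665255 -0.05012291]] [[0.45430538 0.140446   0.101     ]] [[-0.06691633 -0.04913593]]
tips [[ 0.13900122  0.02780808]
 [ 0.1375383  -0.02951923]] hinge [[-0.11906076  0.00159606]]
vial [[ 0.49020753 -0.23089858  0.07      ]] [[ 0.49156302 -0.2314514   0.07      ]]
```

```bash
cat >> h.py <<'E'
def delta(p,yaw=None):
    s=ctrl.get_state(); e=s['ee_rot']
    R=Ro.from_euler('xyz',e,degrees=True)
    print('t',s['t'],'pos',s['position'].round(4),e.round(2),'gap',round(s['finger_gap'],3),'F',s['wrist_force'].round(1))
    d=R.inv().apply(np.array(p)-s['position'])*1e3
    print('delta now-axes',d.round(1))
    if yaw is not None:
        R2=Ro.from_euler('xyz',[-90,0,yaw],degrees=True)
        print('turn',(R.inv()*R2).as_rotvec().round(4),'delta after turn',(R2.inv().apply(np.array(p)-s['position'])*1e3).round(1))
E
python3 -c "
from h import *
delta([.4545,.140,.15],75.96)"
```

```text
t 0.1 pos [0.2053 0.6158 0.241 ] [-90.01   0.14  71.57] gap 0.998 F [ 0.5 -0.  -0.1]
delta now-axes [-372.4   92.  -386.8]
turn [ 0.     -0.0767 -0.0024] delta after turn [-401.2   91.  -357.2]
```

```bash
python3 -m pendant '[[[0,-0.0767,-0.0024],[-10,0,-9],1],[[0,0,0],[-20,4.5,-17.9],1],[[0,0,0],[-22,4.5,-19.5],1],[[0,0,0],[-22,4.5,-19.5],1],[[0,0,0],[-22,4.5,-19.5],1],[[0,0,0],[-22,4.5,-19.5],1],[[0,0,0],[-22,4.5,-19.5],1],[[0,0,0],[-22,4.5,-19.5],1],[[0,0,0],[-22,4.5,-19.5],1],[[0,0,0],[-22,4.5,-19.5],1],[[0,0,0],[-22,4.5,-19.5],1],[[0,0,0],[-22,4.5,-19.5],1]]' 20
python3 -m pendant '[[[0,0,0],[-22,4.5,-19.5],1],[[0,0,0],[-22,4.5,-19.5],1],[[0,0,0],[-22,4.5,-19.5],1],[[0,0,0],[-22,4.5,-19.5],1],[[0,0,0],[-22,4.5,-19.5],1],[[0,0,0],[-20,4.5,-18],1],[[0,0,0],[-12,4.5,-10],1],[[0,0,0],[-5,0,-3],1],[[0,0,0],[0,0,0],1],[[0,0,0],[0,0,0],1],[[0,0,0],[0,0,0],1]]'
python3 -c "
from h import *
delta([.4545,.140,.085],75.96);cap('side','s2.png')"
```

```text
t: 1.1
position: [0.3594, 0.3182, 0.1916]
ee_rot: [-90.0, -0.1, 76.0]
wrist_force: [-0.2, -0.0, -1.3]
finger_gap: 1.003
t: 2.02
position: [0.4477, 0.148, 0.1605]
ee_rot: [-90.0, -0.2, 76.1]
wrist_force: [-0.8, 1.3, -0.3]
finger_gap: 1.003
t 2.0167 pos [0.4477 0.148  0.1605] [-89.99  -0.18  76.11] gap 1.003 F [-0.8  1.3 -0.3]
delta now-axes [-6.4 75.5 -8.5]
turn [-0.0002  0.0027  0.0032] delta after turn [-6.1 75.5 -8.5]
```

View pics/s2.png

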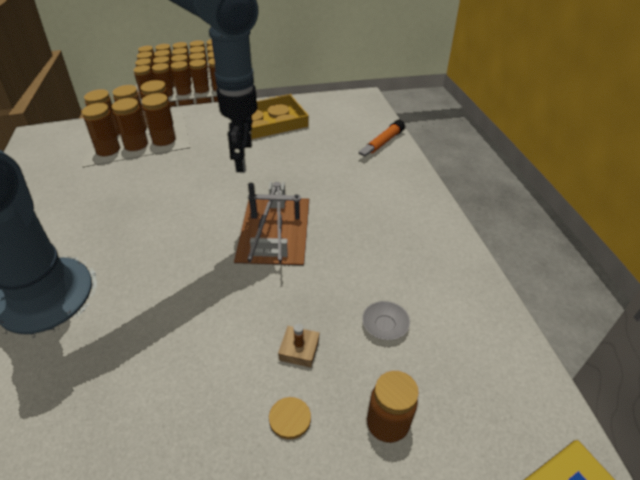

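The arm hovers over the knob, and the hasp is still closed (knob near 252,188 px). Next I descend and pinch.

```bash
python3 -m pendant '[[[0,0,0],[-3,10,-4],1],[[0,0,0],[-3,13,-4],1],[[0,0,0],[0,15,0],1],[[0,0,0],[0,15,0],1],[[0,0,0],[0,13,0],1],[[0,0,0],[0,9,0],1],[[0,0,0],[0,0,0],1],[[0,0,0],[0,0,0],1]]' 20
python3 -c "
from h import *
delta([.4545,.140,.085],75.96);cap('side','s3.png');a=cv2.imread('pics/s3.png');cv2.imwrite('pics/s3b.png',cv2.resize(a[90:290,170:370],None,fx=3,fy=3,interpolation=2))"
```

```text
t: 2.73
position: [0.4542, 0.1387, 0.0848]
ee_rot: [-89.9, -0.1, 76.0]
wrist_force: [-0.7, -0.2, -0.7]
finger_gap: 1.004
t 2.7333 pos [0.4542 0.1387 0.0848] [-8.995e+01 -8.000e-02  7.600e+01] gap 1.004 F [-0.7 -0.2 -0.7]
delta now-axes [ 1.3 -0.2  0. ]
turn [-0.0009  0.0007  0.0014] delta after turn [ 1.3 -0.2  0. ]
```

View pics/s3b.png

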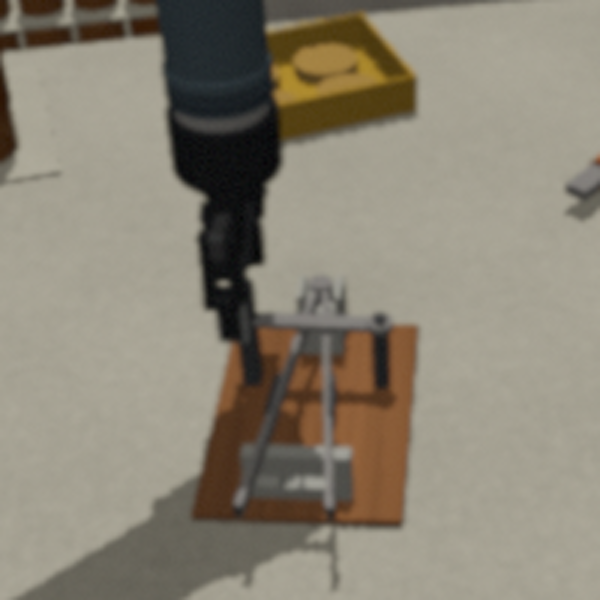

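Fingers straddle the knob (around 245,335 in the crop). Now I close on it.

```bash
python3 -m pendant '[[[0,0,0],[0,0,0],0.6],[[0,0,0],[0,0,0],0.3],[[0,0,0],[0,0,0],0.1],[[0,0,0],[0,0,0],0.1],[[0,0,0],[0,0,0],0.1],[[0,0,0],[0,0,0],0.1],[[0,0,0],[0,0,0],0.1],[[0,0,0],[0,0,0],0.1]]' 20
python3 -c "
from h import *
delta([.4545,.140,.085],75.96)
# arc in rack frame: tool x=-rack x (yaw75.96), tool z=(-sin,cos) 
th=np.radians(np.linspace(0,95,20)); r=100
rx=-65-r*np.sin(th); ry=50-r*np.cos(th)
print(np.c_[-np.diff(rx),-np.diff(ry)].round(1).tolist())"
```

```text
t: 3.45
position: [0.4553, 0.1407, 0.0859]
ee_rot: [-90.1, -0.3, 76.0]
wrist_force: [0.6, 4.4, 0.2]
finger_gap: 0.177
t 3.45 pos [0.4553 0.1407 0.0859] [-90.07  -0.3   76.03] gap 0.177 F [0.6 4.4 0.2]
delta now-axes [-0.9  0.9  0.6]
turn [0.0012 0.0012 0.0053] delta after turn [-0.9  0.9  0.6]
[[8.7, -0.4], [8.6, -1.1], [8.5, -1.9], [8.3, -2.6], [8.1, -3.3], [7.7, -4.0], [7.4, -4.7], [6.9, -5.3], [6.4, -5.9], [5.9, -6.4], [5.3, -6.9], [4.7, -7.4], [4.0, -7.7], [3.3, -8.1], [2.6, -8.3], [1.9, -8.5], [1.1, -8.6], [0.4, -8.7], [-0.4, -8.7]]
```

```bash
python3 -m pendant '[[[0,0,0],[5,0,0],0.1],[[0,0,0],[8,-0.5,-0.9],0.1],[[0,0,0],[8.5,0,-1.9],0.1],[[0,0,0],[8.3,0,-2.6],0.1],[[0,0,0],[8.1,0,-3.3],0.1],[[0,0,0],[7.7,0,-4],0.1],[[0,0,0],[7.4,0,-4.7],0.1],[[0,0,0],[6.9,0,-5.3],0.1],[[0,0,0],[6.4,0,-5.9],0.1],[[0,0,0],[5.9,0,-6.4],0.1]]' 20
python3 -c "
from h import *
delta([.4545,.140,.085],75.96)"
```

```text
t: 4.28
position: [0.5065, 0.2011, 0.0858]
ee_rot: [-90.0, -0.1, 76.0]
wrist_force: [-2.1, -0.1, 1.6]
finger_gap: 0.177
t 4.2833 pos [0.5065 0.2011 0.0858] [-89.97  -0.14  75.99] gap 0.177 F [-2.1 -0.1  1.6]
delta now-axes [-71.9   0.6  35.7]
turn [-0.0006  0.0005  0.0024] delta after turn [-71.9   0.8  35.6]
```

```bash
python3 -m pendant '[[[0,0,0],[5.3,0,-6.9],0.1],[[0,0,0],[4.7,0,-7.4],0.1],[[0,0,0],[4,0,-7.7],0.1],[[0,0,0],[3.3,0,-8.1],0.1],[[0,0,0],[2.6,0,-8.3],0.1],[[0,0,0],[1.9,0,-8.5],0.1],[[0,0,0],[1.1,0,-8.6],0.1],[[0,0,0],[0.4,0,-8.7],0.1],[[0,0,0],[-0.4,0,-6],0.1],[[0,0,0],[0,0,0],0.1],[[0,0,0],[0,0,0],0.1]]' 20
python3 -c "
from h import *
delta([.4545,.140,.085],75.96);cap('side','s4.png');a=cv2.imread('pics/s4.png');cv2.imwrite('pics/s4b.png',cv2.resize(a[90:290,170:370],None,fx=3,fy=3,interpolation=2))"
```

```text
t: 5.2
position: [0.5822, 0.2112, 0.0861]
ee_rot: [-90.2, -0.6, 76.1]
wrist_force: [2.5, 8.7, -5.0]
finger_gap: 0.175
t 5.2 pos [0.5822 0.2112 0.0861] [-90.23  -0.6   76.13] gap 0.175 F [ 2.5  8.7 -5. ]
delta now-axes [-99.8  -0.4 106.9]
turn [0.0039 0.003  0.0105] delta after turn [-100.1    1.1  106.6]
```

View pics/s4b.png

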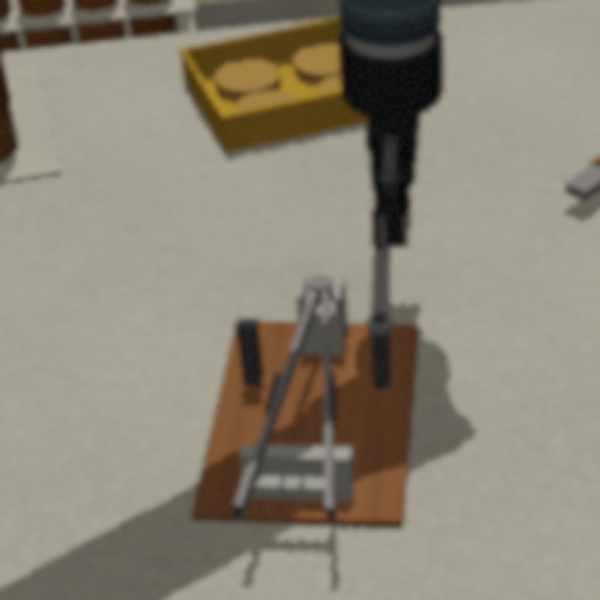

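The hasp is open: its bar runs straight back from the pivot at (380,320) in the crop, and the forceps haven't moved. Release and rise.

```bash
python3 -m pendant '[[[0,0,0],[0,0,0],0.5],[[0,0,0],[0,0,0],0.5],[[0,0,0],[0,0,0],0.5],[[0,0,0],[0,0,0],0.5],[[0,0,0],[0,-10,0],0.5],[[0,0,0],[0,-20,0],0.5],[[0,0,0],[0,-25,0],0.6],[[0,0,0],[0,-20,0],0.7],[[0,0,0],[0,-15,0],0.9],[[0,0,0],[0,0,0],1],[[0,0,0],[0,0,0],1]]' 20
python3 - <<'E'
from h import *
import pickle
c=cap('top','t5.png');pickle.dump(c,open('t5.pkl','wb'));a=c['image']
cv2.imwrite('pics/t5b.png',cv2.resize(a[225:325,190:340],None,fx=5.3,fy=5.3,interpolation=2))
th=np.radians(-104.04);R=np.array([[np.cos(th),-np.sin(th)],[np.sin(th),np.cos(th)]]);o=np.array([.487,.0632])
p=o+R@[.010,.002];print(p)
delta([*p,.17],-14.04);delta([*p,.17],165.96)
E
```

```text
t: 6.17
position: [0.5808, 0.205, 0.1777]
ee_rot: [-90.2, -0.2, 75.9]
wrist_force: [-0.2, -0.6, -0.2]
finger_gap: 1.0
[0.48651426 0.05301354]
t 6.2167 pos [0.5796 0.2047 0.1762] [-90.01  -0.14  75.93] gap 0.998 F [-0.6 -0.4 -0.7]
delta now-axes [-169.8    5.7   53.4]
turn [-0.0017  1.5703  0.0021] delta after turn [ -53.5    6.2 -169.8]
t 6.2167 pos [0.5796 0.2047 0.1762] [-90.01  -0.14  75.93] gap 0.998 F [-0.6 -0.4 -0.7]
delta now-axes [-169.8    5.7   53.4]
turn [ 0.0021 -1.5713  0.0017] delta after turn [ 53.5   6.2 169.8]
```

View pics/t5b.png

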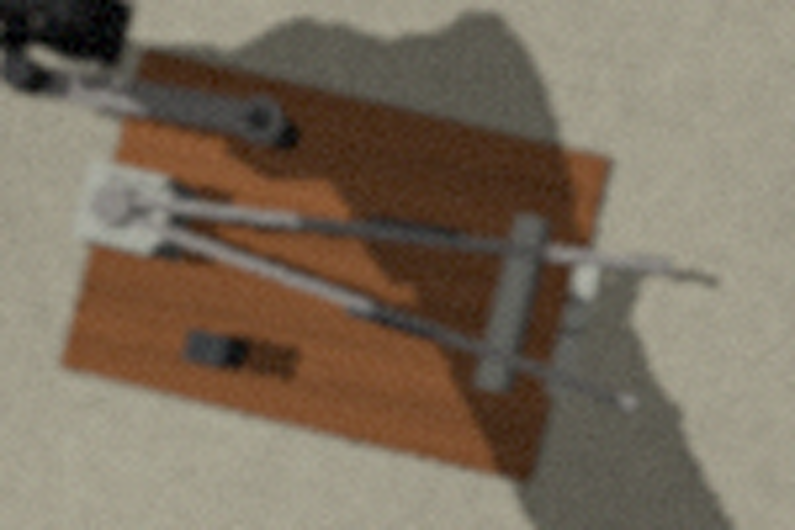

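```bash
python3 -m pendant '[[[0,0,0],[-10,0,3],1],[[0,0,0],[-22,0,7],1],[[0,0,0],[-25,0,8],1],[[0,0,0],[-25,0,8],1],[[0,0,0],[-25,0,8],1],[[0,0,0],[-25,0,8],1],[[0,0,0],[-22,0,7],1],[[0,0,0],[-16,0,4.4],1],[[0,0.1,0],[0,0,0],1],[[0,0.12,0],[0,0,0],1],[[0,0.12,0],[0,0,0],1],[[0,0.12,0],[0,0,0],1]]'
python3 -m pendant '[[[0,0.12,0],[0,0,0],1],[[0,0.12,0],[0,0,0],1],[[0,0.12,0],[0,0,0],1],[[0,0.12,0],[0,0,0],1],[[0,0.12,0],[0,0,0],1],[[0,0.12,0],[0,0,0],1],[[0,0.12,0],[0,0,0],1],[[0,0.12,0],[0,0,0],1],[[0,0.12,0],[0,0,0],1],[[0,0.03,0],[0,0,0],1],[[0,0,0],[0,0,0],1]]'
python3 - <<'E'
from h import *
import pickle
T=pickle.load(open('t5.pkl','rb'))
t=lambda L:np.array(L)/5.3+[190,225]-.4
th=np.radians(-104.04);R=np.array([[np.cos(th),-np.sin(th)],[np.sin(th),np.cos(th)]]);o=np.array([.487,.0632])
w=onz(T,t([[415,230],[390,318],[117,203],[665,265],[628,402]]),[.061,.061,.063,.061,.061])[:,:2]
print(((w-o)@R*1e3).round(1))
p=o+R@[.010,.002]
delta([*p,.046],-14.04)
E
```

```text
t: 7.22
position: [0.4856, 0.0526, 0.1747]
ee_rot: [-89.9, -0.0, 49.2]
wrist_force: [0.2, -0.6, -0.6]
finger_gap: 0.997
t: 8.13
position: [0.4857, 0.0529, 0.1747]
ee_rot: [-89.9, 0.1, -14.0]
wrist_force: [0.9, 0.4, -0.5]
finger_gap: 0.999
[[   9.    18.9]
 [   7.6  -19.9]
 [-119.     0.8]
 [ 116.3   28.5]
 [ 114.4  -31.4]]
t 8.1333 pos [0.4857 0.0529 0.1747] [-89.93   0.09 -14.01] gap 0.999 F [ 0.9  0.4 -0.5]
delta now-axes [  0.9 128.7   0.2]
turn [-0.0011  0.0006 -0.0015] delta after turn [  0.7 128.7   0.3]
```

```bash
python3 -m pendant '[[[0,0,0],[0.7,10,0],1],[[0,0,0],[0,16,0],1],[[0,0,0],[0,18,0],1],[[0,0,0],[0,18,0],1],[[0,0,0],[0,18,0],1],[[0,0,0],[0,18,0],1],[[0,0,0],[0,15,0],1],[[0,0,0],[0,10,0],1],[[0,0,0],[0,5.5,0],1],[[0,0,0],[0,0,0],1],[[0,0,0],[0,0,0],1]]'
python3 - <<'E'
from h import *
delta([.4865,.053,.046],-14.04)
a=cap('side','s6.png')['image'];cv2.imwrite('pics/s6b.png',cv2.resize(a[90:290,170:370],None,fx=3,fy=3,interpolation=2))
E
```

```text
t: 9.05
position: [0.4875, 0.0531, 0.0471]
ee_rot: [-89.9, 0.0, -14.0]
wrist_force: [0.8, 0.5, 0.5]
finger_gap: 1.002
t 9.05 pos [0.4875 0.0531 0.0471] [-89.88   0.   -13.99] gap 1.002 F [0.8 0.5 0.5]
delta now-axes [-0.9  1.1 -0.4]
turn [-0.0021  0.0008 -0.    ] delta after turn [-0.9  1.1 -0.4]
```

View pics/s6b.png

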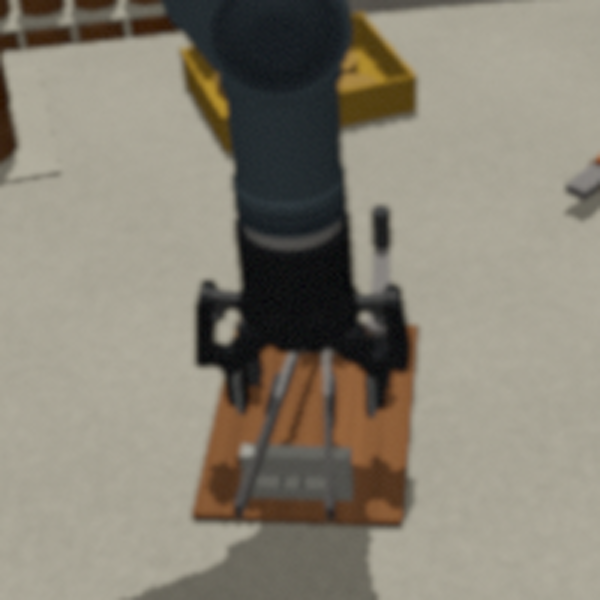

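```bash
python3 -m pendant '[[[0,0,0],[0,0,0],0.8],[[0,0,0],[0,0,0],0.65],[[0,0,0],[0,0,0],0.58],[[0,0,0],[0,0,0],0.53],[[0,0,0],[0,0,0],0.5],[[0,0,0],[0,0,0],0.47],[[0,0,0],[0,0,0],0.47],[[0,0,0],[0,0,0],0.47],[[0,0,0],[0,0,0],0.47]]' 20
python3 - <<'E'
from h import *
delta([.4865,.053,.046],-14.04)
a=cap('side','s7.png')['image'];cv2.imwrite('pics/s7b.png',cv2.resize(a[160:290,200:330],None,fx=4.6,fy=4.6,interpolation=2))
E
```

```text
t: 9.85
position: [0.4887, 0.0533, 0.0485]
ee_rot: [-89.8, -0.1, -14.0]
wrist_force: [-0.1, -1.1, 7.0]
finger_gap: 0.469
t 9.85 pos [0.4887 0.0533 0.0485] [-89.8   -0.12 -13.99] gap 0.469 F [-0.1 -1.1  7. ]
delta now-axes [-2.1  2.5 -0.8]
turn [-0.0035  0.0009  0.0021] delta after turn [-2.1  2.5 -0.8]
```

View pics/s7b.png

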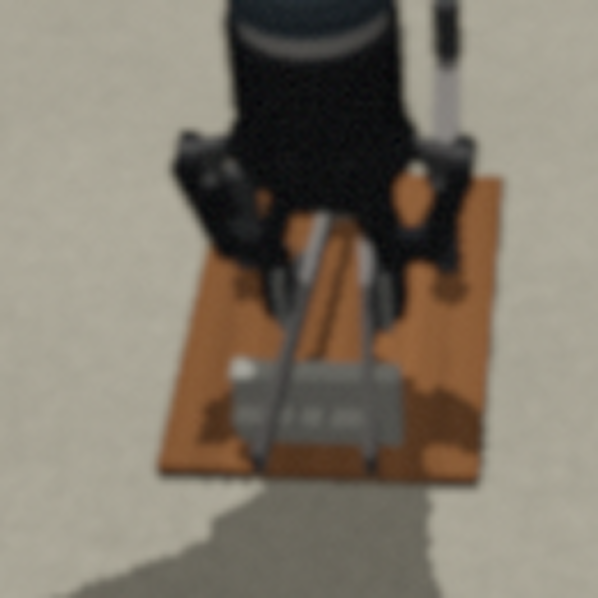

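Both fingers bear on the grips and the moving arm has come in a little (left tip ~258,465 in the crop). Lift.

```bash
python3 -m pendant '[[[0,0,0],[0,-3,0],0.46],[[0,0,0],[0,-6,0],0.46],[[0,0,0],[0,-10,0],0.46],[[0,0,0],[0,-13,0],0.46],[[0,0,0],[0,-13,0],0.46],[[0,0,0],[0,-13,0],0.46],[[0,0,0],[0,-12,0],0.46],[[0,0,0],[0,-9,0],0.46],[[0,0,0],[0,-5,0],0.46],[[0,0,0],[0,0,0],0.46],[[0,0,0],[0,0,0],0.46]]' 20
python3 - <<'E'
from h import *
delta([.4865,.053,.046],-14.04)
a=cap('side','s8.png')['image'];cv2.imwrite('pics/s8b.png',cv2.resize(a[140:290,190:340],None,fx=4,fy=4,interpolation=2))
a=cap('top','t8.png')['image'];cv2.imwrite('pics/t8b.png',cv2.resize(a[210:340,190:350],None,fx=4.5,fy=4.5,interpolation=2))
E
```

```text
t: 10.82
position: [0.4873, 0.0533, 0.1313]
ee_rot: [-89.8, -0.0, -14.0]
wrist_force: [-0.3, -0.3, -0.5]
finger_gap: 0.458
t 10.8167 pos [0.4873 0.0533 0.1313] [-8.984e+01 -1.000e-02 -1.398e+01] gap 0.458 F [-0.3 -0.3 -0.5]
delta now-axes [-0.7 85.3 -0.7]
turn [-0.0027  0.001   0.0001] delta after turn [-0.7 85.3 -0.5]
```

View pics/s8b.png

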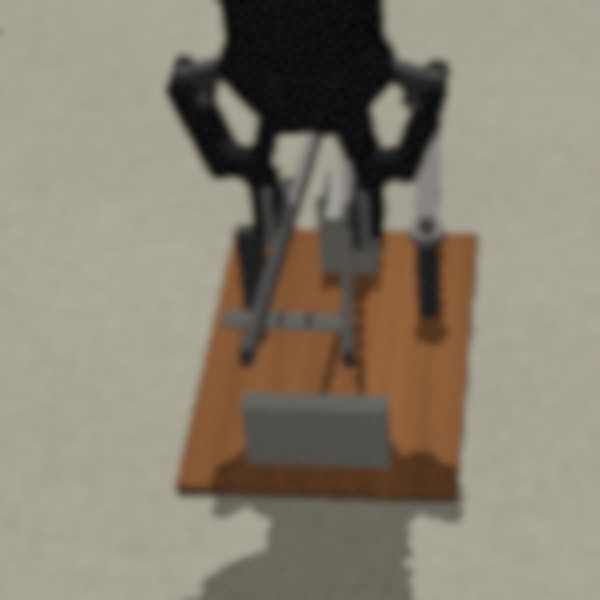

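View pics/t8b.png

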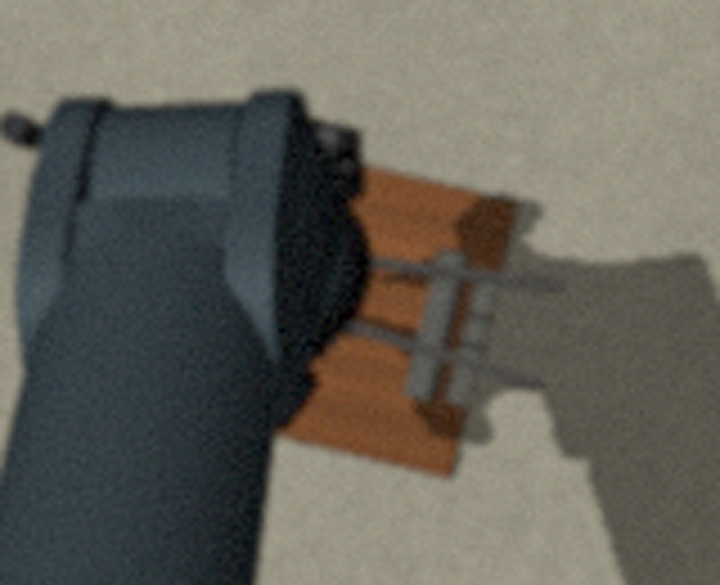

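```bash
cat > tri.py <<'E'
from h import *
def tri(a,ua,b,ub):
    o1,d1=ray(a,[ua]);o2,d2=ray(b,[ub]);d1=d1[0]/np.linalg.norm(d1);d2=d2[0]/np.linalg.norm(d2)
    s=np.linalg.lstsq(np.c_[d1,-d2],o2-o1,rcond=None)[0]
    p=o1+s[0]*d1;q=o2+s[1]*d2; return (p+q)/2,np.linalg.norm(p-q)
E
python3 - <<'E'
from tri import *
import pickle
T=pickle.load(open('top0.pkl','rb'));S=pickle.load(open('side0.pkl','rb'))
t=lambda L:np.array(L)/4.5+[190,210]-.4
s=lambda L:np.array(L)/4+[190,140]-.4
P=[]
for a,b in(([565,285],[349,355]),([545,385],[247,355])):
    p,e=tri(T,t(a),S,s(b));P.append(p);print(p.round(4),e)
print(np.linalg.norm(P[0]-P[1]))
a=cv2.imread('pics/s8.png');cv2.imwrite('pics/s8c.png',cv2.resize(a[200:250,230:300],None,fx=10,fy=10,interpolation=2))
E
```

```text
[ 0.4849 -0.0602  0.1437] 0.0016773320700741588
[ 0.4391 -0.0503  0.1435] 0.001789360056083154
0.04683392845156004
```

View pics/s8c.png

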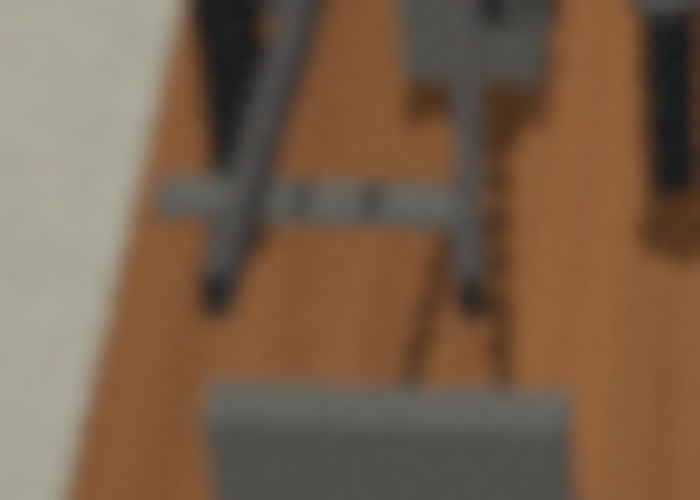

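Forceps are lifted and level, with a tip gap of about 42 mm, as opening × 85 mm predicts. Squeeze toward 0.345.

```bash
python3 -m pendant '[[[0,0,0],[0,0,0],0.44],[[0,0,0],[0,0,0],0.42],[[0,0,0],[0,0,0],0.4],[[0,0,0],[0,0,0],0.38],[[0,0,0],[0,0,0],0.365],[[0,0,0],[0,0,0],0.355],[[0,0,0],[0,0,0],0.345],[[0,0,0],[0,0,0],0.345],[[0,0,0],[0,0,0],0.345],[[0,0,0],[0,0,0],0.345]]' 20
python3 - <<'E'
from h import *
delta([.4865,.053,.046],-14.04)
a=cap('side','s9.png')['image'];cv2.imwrite('pics/s9c.png',cv2.resize(a[195:250,230:300],None,fx=10,fy=10,interpolation=2))
a=cap('top','t9.png')['image'];cv2.imwrite('pics/t9b.png',cv2.resize(a[250:310,260:340],None,fx=9,fy=9,interpolation=2))
E
```

```text
t: 11.75
position: [0.4874, 0.0531, 0.1312]
ee_rot: [-89.9, -0.0, -14.0]
wrist_force: [-0.4, 0.2, -0.7]
finger_gap: 0.347
t 11.75 pos [0.4874 0.0531 0.1312] [-8.986e+01 -1.000e-02 -1.399e+01] gap 0.347 F [-0.4  0.2 -0.7]
delta now-axes [-0.9 85.2 -0.6]
turn [-0.0024  0.0008  0.0001] delta after turn [-0.8 85.2 -0.4]
```

View pics/s9c.png

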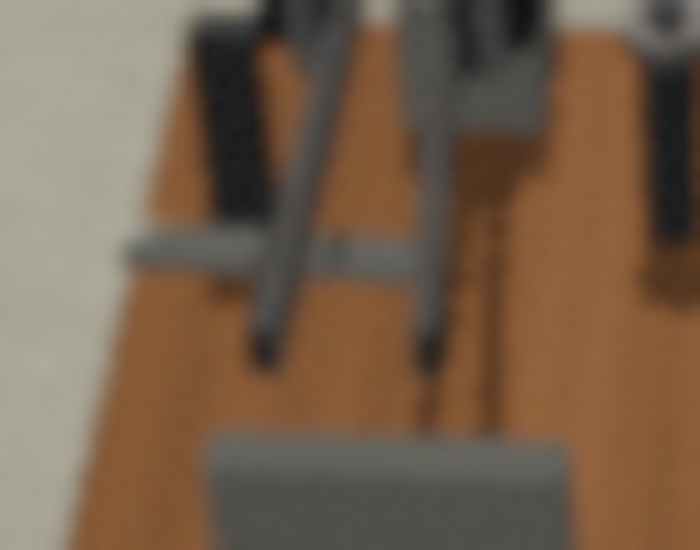

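View pics/t9b.png

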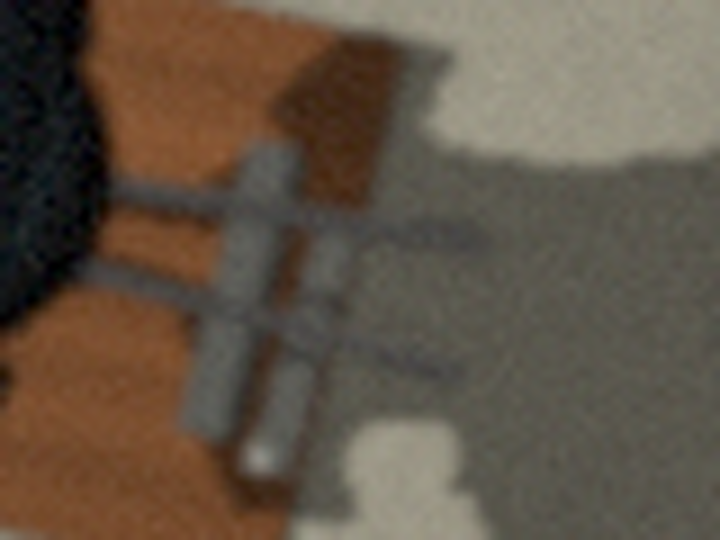

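```bash
cat > tips.py <<'E'
from tri import *
import pickle
T=pickle.load(open('top0.pkl','rb'));S=pickle.load(open('side0.pkl','rb'))
def tips(t,s,tf,tm,sf,sm,off_t,kt,off_s,ks):
    P=[]
    for a,b in((tf,sf),(tm,sm)):
        p,e=tri(T,np.array(a)/kt+off_t-.4,S,np.array(b)/ks+off_s-.4);P.append(p);print(p.round(4),round(e,4))
    P=np.array(P);n=(P[1]-P[0])/np.linalg.norm(P[1]-P[0]);print('gap',np.linalg.norm(P[0]-P[1])-.005)
    P-=[0,0,.006];return P
E
python3 - <<'E'
from tips import *
P=tips(0,0,[485,238],[462,375],[428,345],[265,345],np.array([260,250]),9,np.array([230,195]),10)
m=P.mean(0);print(m)
v=np.array([.491,-.2312,.108]); 
s=ctrl.get_state();delta(s['position']+v-m,-14.04)
E
```

```text
[ 0.4778 -0.0564  0.1401] 0.0001
[ 0.4474 -0.0507  0.1405] 0.0021
gap 0.02600468785387436
[ 0.46259328 -0.05355171  0.13425426]
t 11.85 pos [0.4874 0.0531 0.1312] [-89.86  -0.   -14.  ] gap 0.347 F [ 0.4 -0.3 -1. ]
delta now-axes [  70.5   25.9 -165.6]
turn [-0.0024  0.0008  0.0001] delta after turn [  70.7   26.3 -165.4]
```

```bash
python3 -m pendant '[[[0,0,0],[2,0,-5],0.345],[[0,0,0],[5,0,-11],0.345],[[0,0,0],[7,0,-16],0.345],[[0,0,0],[7,0,-16],0.345],[[0,0,0],[7,0,-16],0.345],[[0,0,0],[7,0,-16],0.345],[[0,0,0],[7,0,-16],0.345],[[0,0,0],[7,0,-16],0.345],[[0,0,0],[7,0,-16],0.345],[[0,0,0],[6,0,-15],0.345],[[0,0,0],[4.5,0,-11],0.345],[[0,0,0],[2,0,-6],0.345]]' 20
python3 -m pendant '[[[0,0,0],[1,2,-3],0.343],[[0,0,0],[0,4,0],0.343],[[0,0,0],[0,6,0],0.343],[[0,0,0],[0,6,0],0.343],[[0,0,0],[0,5,0],0.343],[[0,0,0],[0,2,0],0.343],[[0,0,0],[0,0,0],0.343],[[0,0,0],[0,0,0],0.343],[[0,0,0],[0,0,0],0.343]]' 20
python3 - <<'E'
from h import *
delta([.4865,.053,.046],-14.04)
a=cap('side','s10.png')['image'];cv2.imwrite('pics/s10c.png',cv2.resize(a[270:370,240:360],None,fx=6,fy=6,interpolation=2))
a=cap('top','t10.png')['image'];cv2.imwrite('pics/t10b.png',cv2.resize(a[230:310,330:430],None,fx=7,fy=7,interpolation=2))
E
```

```text
t: 12.85
position: [0.5152, -0.1214, 0.131]
ee_rot: [-89.9, -0.1, -14.2]
wrist_force: [1.0, -0.7, -1.6]
finger_gap: 0.347
t: 13.6
position: [0.5156, -0.1217, 0.1059]
ee_rot: [-89.9, -0.0, -14.0]
wrist_force: [-0.4, -0.1, -0.9]
finger_gap: 0.347
t 13.6 pos [ 0.5156 -0.1217  0.1059] [-8.986e+01 -2.000e-02 -1.398e+01] gap 0.347 F [-0.4 -0.1 -0.9]
delta now-axes [-70.5  60.3 162.3]
turn [-0.0024  0.001   0.0004] delta after turn [-70.6  59.9 162.4]
```

View pics/s10c.png

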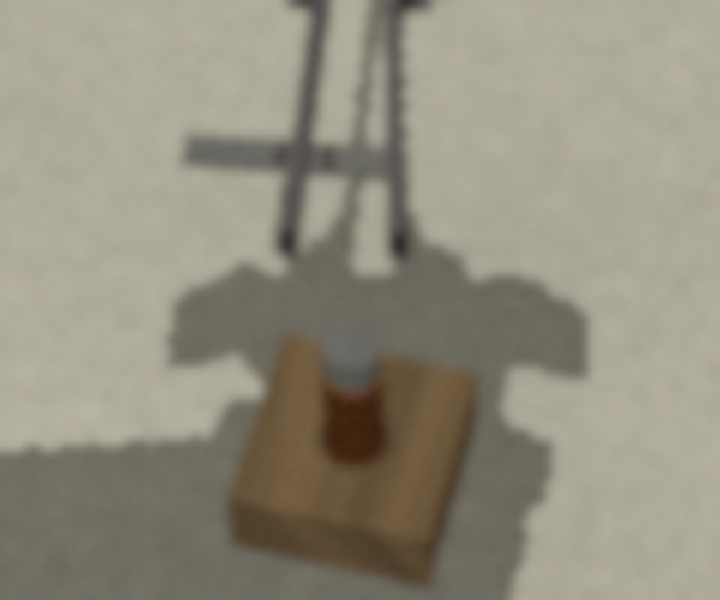

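View pics/t10b.png

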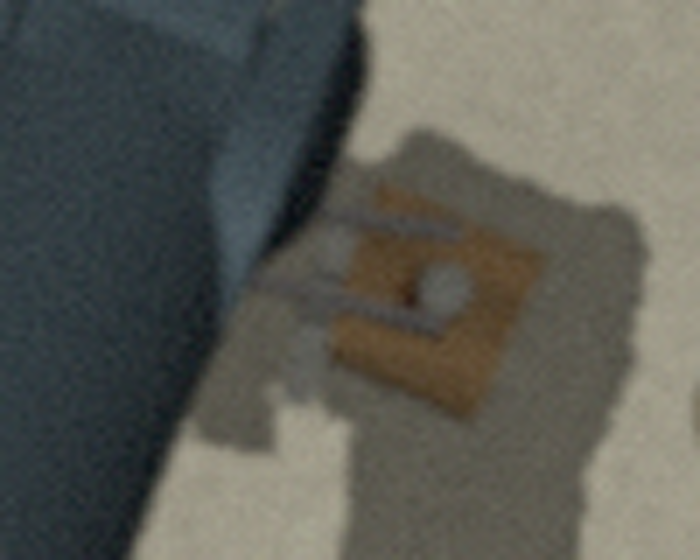

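```bash
python3 - <<'E'
from tips import *
P=tips(0,0,[462,229],[443,326],[400,238],[288,238],np.array([330,230]),7,np.array([240,270]),6)
v=onz(T,[np.array([444,288])/7+[330,230]-.4],.07)[0];v2=onz(S,[np.array([353,345])/6+[240,270]-.4],.07)[0]
print(v,v2,P)
for p in P:print(np.linalg.norm(p[:2]-v[:2]),np.linalg.norm(p[:2]-v2[:2]))
s=ctrl.get_state();m=P.mean(0);m[2]=.1;print(m-v);delta(s['position']+np.r_[(v-m)[:2],0],-14)
E
```

```text
[ 0.5058 -0.2314  0.1156] 0.0006
[ 0.4763 -0.2247  0.1149] 0.0005
gap 0.025274656909175065
[ 0.49100755 -0.23076649  0.07      ] [ 0.49218868 -0.23116396  0.07      ] [[ 0.505821   -0.23141302  0.10957961]
 [ 0.47631831 -0.22465603  0.10888026]]
0.014827547928384028 0.013634596542599877
0.015909484347669228 0.01715289664511268
[6.21003417e-05 2.73196594e-03 3.00000000e-02]
t 13.7 pos [ 0.5158 -0.1218  0.1061] [-8.986e+01 -5.000e-02 -1.400e+01] gap 0.341 F [-0.2  0.5 -0.4]
delta now-axes [ 0.6 -0.  -2.7]
turn [-0.0025  0.0001  0.0009] delta after turn [ 0.6 -0.  -2.7]
```

```bash
python3 -m pendant '[[[0,0,0],[0,0,-1.5],0.338],[[0,0,0],[0,0,-1.5],0.338],[[0,0,0],[0,0,0],0.338],[[0,0,0],[0,0,0],0.338],[[0,0,0],[0,0,0],0.338],[[0,0,0],[0,0,0],0.338],[[0,0,0],[0,0,0],0.338]]' 20
python3 - <<'E'
from h import *
delta([.4865,.053,.046],-14.04)
a=cap('side','s11.png')['image'];cv2.imwrite('pics/s11c.png',cv2.resize(a[150:370,220:400],None,fx=2.7,fy=2.7,interpolation=2))
cv2.imwrite('pics/s11d.png',cv2.resize(a[270:370,240:360],None,fx=6,fy=6,interpolation=2))
a=cap('top','t11.png')['image'];cv2.imwrite('pics/t11b.png',cv2.resize(a[230:310,330:430],None,fx=7,fy=7,interpolation=2))
E
```

```text
t: 14.28
position: [0.5147, -0.1246, 0.1058]
ee_rot: [-89.9, -0.0, -14.0]
wrist_force: [-0.7, 0.4, -1.1]
finger_gap: 0.343
t 14.2833 pos [ 0.5147 -0.1246  0.1058] [-89.86  -0.   -13.99] gap 0.343 F [-0.7  0.4 -1.1]
delta now-axes [-70.3  60.2 165.4]
turn [-0.0025  0.0009  0.    ] delta after turn [-70.4  59.8 165.4]
```

View pics/s11d.png

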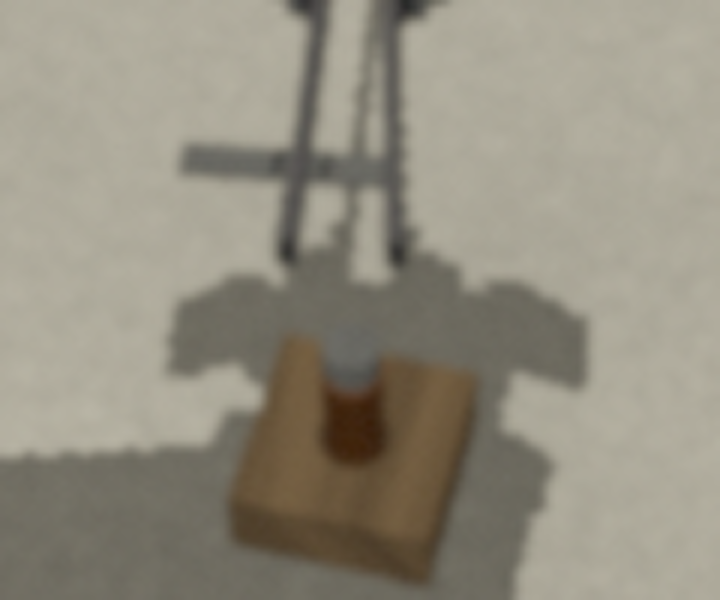

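View pics/t11b.png

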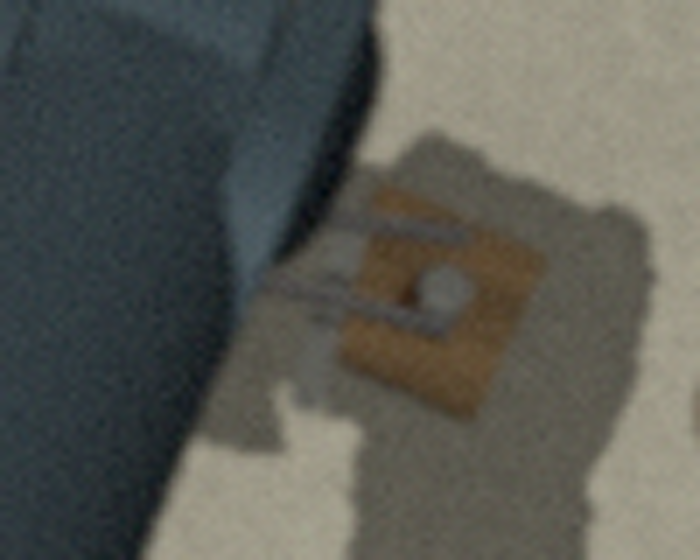

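View pics/s11.png

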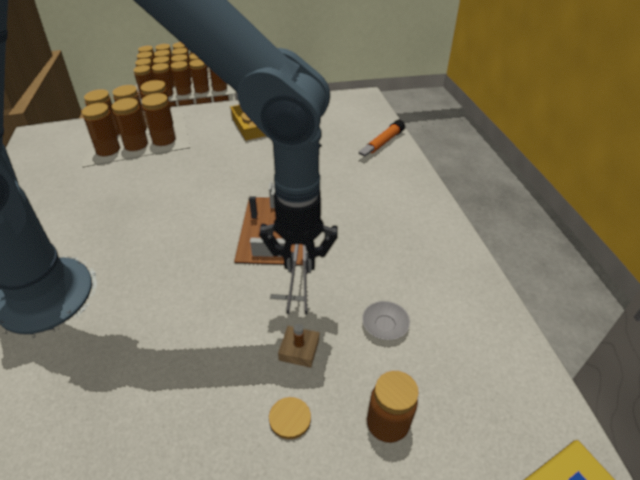

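View pics/t11.png

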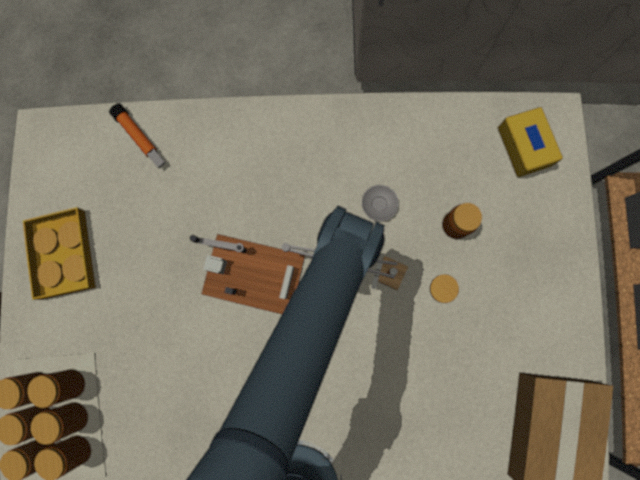

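```bash
python3 - <<'E'
from tips import *
P=tips(0,0,[468,233],[448,328],[398,250],[288,250],np.array([330,230]),7,np.array([240,270]),6)
for p in P:print(np.linalg.norm(p[:2]-[.491,-.231]),p[2])
from station import finish_job
finish_job()
E
```

```text
[ 0.5048 -0.2335  0.1132] 0.0007
[ 0.4759 -0.2265  0.1121] 0.0006
gap 0.024785258748312333
0.014025159696431463 0.10723049290182834
0.015781004907761076 0.10605526442859037
the job is handed in; nothing more can be done
```

I swung the hasp open, lifted the forceps out, squeezed them to the mark and handed the job in with them held over the vial. `finish_job` reports no verdict, so this rests on my own checks, at about 14.3 s of the 48 s allowed.

- **Tip gap:** about 24.8 mm from the two camera views, inside the 20 to 28 mm band. In the side view the moving arm lies between the two engraved lines.
- **Position over the vial:** one tip to each side, with arm centre lines 14 and 16 mm from the vial's axis. The inner faces that are judged are about 2.5 mm closer.
- **Height and level:** the tips are about 106 to 107 mm above the bench, roughly 36 mm above the vial's top. They measured level with each other to about 1 mm, and the tool was upright; I did not measure the pitch along the forceps in the last pose.
- **Touching nothing:** the last pictures show the forceps clear of the rack, vial and jar, and the wrist force was about 1 N.
- **Hasp and bystanders:** the hasp stands at about 90°, well past 1.2 rad. The vial, dish, jar and lid look unmoved by eye.

No check failed. The only disagreement was about 1 mm between the two cameras' positions for the vial.

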